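# Seat the radio module and draw out the antenna arm to its mark

## Robot

A 6-joint arm with a two-finger parallel gripper is mounted at the origin on the work surface. World frame = base frame: x ahead of the robot, y to its left, z up, the work surface at z = 0. Lengths are in m, angles in rad, forces in N, time in s.
With the tool pointing down it reaches from about 0.425 to 0.95 m from the base axis. Payload 3.5 kg.
Tool frame: the origin (TCP) lies at the very end of the fingers, on their centre line; the grasp point (between the pads) lies ctrl.grip_point_offset behind it (ctrl.grip_point_offset is the distance from the TCP to the grasp point, in m); z points along the fingers, y is the direction in which the jaws open and shut (so a half turn about z gives the same grasp; the last joint's range is limited). The gripper opens to 85 mm and grips with 20 to 120 N. Pads are 22 mm wide; open, the fingers measure 114 mm over their backs; the gripper's body (76 mm by 85 mm) begins 54 mm behind the grasp point. The pads swing forward as they close: fully open they stand 13 mm farther back than shut.
Start: joints at [0.953, 0.286, 1.577, -0, 1.279, -0.15], TCP at [0.304, 0.602, 0.231] pointing down, gripper open.
Joint ranges: [-2.77, 2.77], [-0.9, 2.22], [0.21, 2.48], [-1.53, 4.67], [0.24, 2.81], [-2.84, 2.84]. Speed limits (rad/s): [2.79, 2.79, 3.14, 3.14, 3.14, 3.14].

## Interface

Orientations are given as a unit quaternion [x, y, z, w].
In Python, from plant import telemetry, imaging, ticket, finder, ctrl gives the robot as it stands. The module is installed in compiled form; this text tells all that it offers.
- The arm moves only by the shell command python3 -m crank 'ROWS' [FORCE]. ROWS is JSON, a list of rows, each a list of 7 numbers: the shift along the tool's x, y, z scaled (see below), then the turn, a rotation vector about the tool's x, y, z scaled (see below), then the opening, from 0 (shut) to 1 (fully open). A call has 1 to 12 rows; each row is the pose to reach, as a shift and turn from the pose commanded when the call began, along the tool's axes at that moment; what a row does not reach only later rows make up. The controller multiplies each number of a shift by 0.15 m and each number of a turn by 90 degrees. A row lasts 1/10 s, in which the tool goes at most 50 mm and 8.59 degrees, less where a joint would pass 70% of its speed; a pose out of reach is approached as far as the arm can. A call with a number of a shift or a turn outside -1 to 1 is refused whole. A call with a gripper value outside its range is refused whole. The fingers move at their own pace and stop on an object; FORCE is the grip in N (left out, the last holds). Time passes only in rows, so rows that repeat a pose let the fingers close. It gives the time, the measured TCP pose, the force and the opening at its end, in the units of the state.
- telemetry.get_state(): the state, without advancing time (a new reading comes with each control period).
- imaging.read_camera(name): name is "scene" or "top" or "wrist"; returns a dict with "pixels" (420x560x3 uint8, red, green, blue), "vfov" (degrees; the focal length in pixels is half the picture's height over the tangent of half this angle, whatever the lens; pixels are square), "cx", "cy" (the principal point, pixels), "distortion" ([k1, k2, p1, p2, k3] as OpenCV has them; the pictures are not rectified), "rvec" (rotation vector, rad) and "tvec" (3), from world to camera coordinates, as OpenCV has them. Camera axes: x right, y down, z forward; pixel columns grow to the right and rows downward; lengths in m; the calibration is good to about 2 mm. A picture is of the moment at which its call begins. There is no depth.
- ticket.sign_off(): hands the job in, once; it reports no verdict.
Trained networks look in a picture, given as the dict that the camera call returned (one of the last four; its "shot" number tells which), for a name from the list of things; names that differ only in an ending like _2 or _b are one class to them, and where a whole thing is asked for, a point or a joint stands for the part that bears it (a point fixed in the world has none). Each returns a list of dicts, best first, with "confidence" (0 to 1); they miss things now and then, are a little off and sometimes report something else, mostly with a low value. They report only what shows in the picture. A call takes as long as a camera call. They do not tell look-alikes from the thing itself.
- finder.masks_of(label, picture): "pixels" (420x560 bool, what is visible of it) and "extent" ([left, top, right, bottom] in pixels, round what is visible of it).
- finder.pinpoint(label, picture): "location" ([row, column] in pixels: a listed point, or the origin of a listed thing).
The state is a dict: "time": time; "qpos": joint angles; "dq": joint speeds; "joint_efforts": joint torques, N m; "eef_pos": TCP position; "tcp_rot": TCP orientation; "contact_force": force on the tool from outside, world axes, zero at the start; "wrist_torque": the same for the moment, N m; "opening": opening from 0.0 (shut) to 1.0 (fully open).
Only numpy, scipy, OpenCV 4.12 (cv2) and the standard library are available. Lean on these libraries where they do the work, as an engineer would, in place of code of your own. Each camera call takes 0.05 s, during which the arm holds its last target.

## Task

First set the radio module (the circuit board with the finned heat sink) squarely on the middle of the sloped rest, its long side running down the slope, and let go of it. Then press the lock button of the telescoping antenna arm to spring it free, take its upright knob and draw the arm out until its pointer lines up with the rider on the scale. Finish while still holding the knob there against the return spring, and leave the other things on the bench alone.

Things in the scene. Friction and masses are not known exactly. Their poses are not given: they have to be found in the camera images.
- heatsink (a point): Grip point of the loose radio module (about 120 g, starts flat on the bench): on the centre line of its finned aluminium heat sink, 36 mm above the module's underside. The sink is 34 (x) x 26 (y) mm and reaches from 11 to 48 mm above the underside; below it the clear base with blue board is 70 (x) x 54 (y) x 11 mm. Axes: x along the 70 mm side, z up out of the board. Grip across y.
- base (a point): Centre of the radio module's underside, 36 mm straight below heatsink; same axes.
- module: The whole radio module; origin and axes as base.
- rest: The sloped rest, fixed to the bench: a black foot 90 x 70 mm, two aluminium struts and a sloping aluminium deck. Origin under the centre of the foot; the deck falls towards its own -x.
- seat (a point): Centre of the deck's upper face, 56 mm above the bench. z: normal of the face, 0.30 rad from vertical; x: up the slope; y: level across. The deck is 92 (x) x 64 (y) x 6 mm; at its low end a 6 mm thick lip stands 8 mm above the face, inner side at x = -40 mm. The module belongs with its underside on the face, centred here, its 70 mm side along x, either way round.
- boom (a joint): How far the antenna arm is drawn out (along +y of the jig), m: 0 = locked in, 0.15 = end stop. Locked, it cannot be drawn out. When the lock button is pressed it springs out to about 0.02 and stays free; from there a return spring of 28 N/m resists (1 to 3 N at the settings used, 0.055 to 0.12) and draws it back to about 0.02 to 0.025 if let go.
- knob (a point): Grip point on the axis of the arm's upright aluminium knob (18 mm across, from 76 to 118 mm above the bench), 98 mm above the bench; moves with the arm. Axes as the jig's, +y is drawing out. The steel pointer below it reaches over the scale at the same y. Beside the knob nothing is higher than 78 mm; the housing's sleeve (81 mm high) ends 41 mm behind the knob's axis when locked.
- mark (a point): Top of the upright fin (3 mm thick, 52 mm above the bench) of the rider, a dark steel clip fixed on the white scale rail, 45 mm to the +x side of the arm's axis. Axes as the jig's. The arm is at its mark when the knob's axis, and so the pointer, has the same y as this point in these axes. The scale has a line every 10 mm.
- lock (a joint): Travel of the lock button, m: 0 up, 0.006 fully down. Pressed straight down against a spring (about 1 N at first, 4.4 N fully down); the arm is freed at about 0.003. The button springs up again when let go and the arm stays free.
- button_top (a point): Centre of the top of the round black lock button, 24 mm across, 97 mm above the bench, on top of the grey housing (its roof is at 87 mm, 44 mm wide). It moves with the button. Axes as the jig's. It lies 110 mm behind the knob (towards the jig's -y) while the arm is locked.
- jig: The antenna jig, fixed to the bench: grey plate 90 (x) x 340 (y) x 12 mm with the grey housing at its -y end and the scale rail along its +x side. Origin on the bench under the arm's axis; +y is the direction in which the arm is drawn out. The button is at y = -85 mm, the knob at y = 25 mm + boom.
- breadboard: Bystander: white breadboard 55 x 165 x 9 mm, lying flat. Leave it alone.
- spool: Bystander: grey spool standing on end, 56 mm across, 40 mm high. Leave it alone.
- jar: Bystander: small closed jar, 48 mm across, 60 mm high. Leave it alone.
- driver: Bystander: screwdriver 170 mm long, lying on the bench. Leave it alone.
Mind the look-alikes: they are no part of the job. Leave any yellow look-alike of the module alone. What is shaped like the rest but pink is not meant.

How it is judged:
On the way, in this order (a step that is already met when the one before it is completed fails the run):
1. the radio module lies on the sloped rest and is let go (x of base in the frame of seat between -0.012 and 0.012 m and y of base in the frame of seat between -0.012 and 0.012 m and z of base in the frame of seat between -0.004 and 0.004 m and angle between the z axis of base and the z axis of seat, either way round below 0.08 rad and angle between the x axis of base and the x axis of seat, either way round below 0.2 rad and contact force between module and rest above 0.3 N and linear speed of module below 0.02 m/s and contact force between the fingers and module below 0.05 N), for 0.2 s.
2. the lock button is pressed in (value of joint lock above 0.0028 m).
3. the arm has come free and is drawn out by the knob (value of joint boom above 0.035 m and contact force between the fingers and boom above 0.5 N), for 0.1 s.
At the end, for the whole second after the job is handed in: Module let go and still on the rest: underside within 12 mm of the deck centre along and across the slope, 4 mm off its face, flat to 0.08 rad, long side along the slope to 0.2 rad. Arm still, pointer within 5 mm (half a division) of the rider fin, held by the fingers (all of step 1 and y of knob in the frame of mark between -0.005 and 0.005 m and velocity of joint boom between -0.01 and 0.01 m/s and value of joint boom above 0.04 m and contact force between the fingers and boom above 0.5 N); the arm keeps its last pose, push and grip.
It fails at once if the breadboard is disturbed (moved over 30 mm) (distance of breadboard from where it was at the start of the episode above 0.03 m).
It fails at once if the spool is disturbed (moved over 30 mm) (distance of spool from where it was at the start of the episode above 0.03 m).
It fails at once if the jar is disturbed (moved over 30 mm) (distance of jar from where it was at the start of the episode above 0.03 m).
It fails at once if the driver is disturbed (moved over 30 mm) (distance of driver from where it was at the start of the episode above 0.03 m).
It also fails if it takes over 54 s, if anything falls off the work surface, if the arm or the gripper's body presses on something with over 40 N, if the wrist force passes 120 N, or if a joint passes its speed limit or range.

## Working session

There is one attempt and no reset: what is moved stays moved. The work goes in short steps, Python scripts to look and compute and a shell command to move; the robot and the scene stay as the last step left them, time stands still between calls to the robot, and variables do not carry over. Pictures are saved under pics/ and viewed, and the job is handed in when it is done.

```bash
mkdir -p pics; cat > h.py <<'E'
import numpy as np, cv2, pickle
from plant import telemetry, imaging, ticket, finder, ctrl
def shot(name,fn=None):
    p=imaging.read_camera(name)
    if fn: cv2.imwrite('pics/'+fn,p['pixels'][:,:,::-1])
    return p
def K(p):
    f=p['pixels'].shape[0]/2/np.tan(np.radians(p['vfov'])/2)
    return np.array([[f,0,p['cx']],[0,f,p['cy']],[0,0,1.]])
def ray(p,rc):
    u=cv2.undistortPoints(np.array([[[rc[1],rc[0]]]],float),K(p),np.array(p['distortion'],float))[0,0]
    R=cv2.Rodrigues(np.array(p['rvec'],float))[0];t=np.array(p['tvec'],float).ravel()
    return -R.T@t, R.T@np.array([u[0],u[1],1.])
def atz(p,rc,z):
    o,d=ray(p,rc); return o+d*(z-o[2])/d[2]
def proj(p,X):
    q=cv2.projectPoints(np.array(X,float).reshape(-1,1,3),np.array(p['rvec'],float),np.array(p['tvec'],float),K(p),np.array(p['distortion'],float))[0].reshape(-1,2)
    return q[:,::-1]
def tri(obs):
    A=np.zeros((3,3));b=np.zeros(3)
    for p,rc in obs:
        o,d=ray(p,rc);d/=np.linalg.norm(d);M=np.eye(3)-np.outer(d,d);A+=M;b+=M@o
    return np.linalg.solve(A,b)
E
python3 - <<'E'
from h import *
np.set_printoptions(precision=4,suppress=True)
print(telemetry.get_state(), ctrl.grip_point_offset)
H=dict(heatsink=.036,base=0,seat=.056,knob=.098,mark=.052,button_top=.097,rest=0,jig=0,breadboard=0.0,spool=0,jar=0,driver=0)
for c in ['scene','top']:
    p=shot(c,c+'0.png')
    pickle.dump(p,open(c+'0.pkl','wb'))
    o,_=ray(p,(210,280));print(c,o)
    for n,z in H.items():
        for r in finder.pinpoint(n,p)[:3]:
            print(c,n,round(r['confidence'],2),np.round(r['location'],1),atz(p,r['location'],z))
E
```

```text
{'time': 0.0, 'qpos': array([ 0.953 ,  0.2872,  1.5782, -0.    ,  1.2786, -0.15  ]), 'dq': array([-0.    , -0.0015,  0.0009, -0.0033, -0.0003, -0.0006]), 'joint_efforts': array([  0.0016, -40.5982, -29.263 ,  -0.    ,   0.0056,  -0.    ]), 'eef_pos': array([0.304 , 0.602 , 0.2299]), 'tcp_rot': array([ 0.2318,  0.9728, -0.0011, -0.0004]), 'contact_force': array([ 0.4156, -1.0325, -1.0031]), 'wrist_torque': array([-0.0059,  0.0171,  0.0403]), 'opening': 1.0009218561861946} 0.0187
scene [1.0488 0.4574 0.6075]
scene heatsink 0.98 [241.5 421.6] [0.3872 0.3623 0.036 ]
scene heatsink 0.66 [273.4 403.6] [0.4957 0.3651 0.036 ]
scene base 0.68 [253.2 416.5] [0.3883 0.3601 0.    ]
scene base 0.59 [288.2 399.5] [0.503  0.3673 0.    ]
scene seat 0.96 [256.1 304.7] [0.5869 0.1931 0.056 ]
scene seat 0.72 [206.4 340.4] [0.4066 0.1747 0.056 ]
scene seat 0.34 [358.1 352.7] [0.7254 0.3694 0.056 ]
scene knob 0.57 [179.3 210.5] [ 0.544  -0.0951  0.098 ]
scene mark 0.59 [222.4 242.1] [0.5784 0.0252 0.052 ]
scene button_top 0.45 [164.6 178.7] [ 0.5428 -0.202   0.097 ]
scene rest 0.97 [273.2 307.3] [0.578 0
[... 951 characters left out ...]
0.098 ]
top knob 0.34 [216.6 375.5] [ 0.523  -0.1072  0.098 ]
top mark 0.61 [194.6 315.1] [0.5744 0.0208 0.052 ]
top button_top 0.39 [205.1 420.2] [ 0.5557 -0.2062  0.097 ]
top rest 0.94 [195.  239.8] [0.5743 0.1973 0.    ]
top rest 0.73 [268.3 236.1] [0.3989 0.1901 0.    ]
top jig 0.69 [218.3 371.9] [ 0.5397 -0.123   0.    ]
top jig 0.21 [219.6 161.5] [0.5003 0.3798 0.    ]
top breadboard 0.92 [140.7 252.2] [0.7161 0.1793 0.    ]
top spool 0.73 [139.7 176.6] [0.7063 0.3699 0.    ]
top spool 0.42 [139.2 254. ] [0.7205 0.1752 0.    ]
top jar 0.83 [142.3 392.5] [ 0.739  -0.1736  0.    ]
top jar 0.56 [208.6 421.4] [ 0.5722 -0.2451  0.    ]
top driver 0.91 [313.6 381.2] [ 0.3183 -0.15    0.    ]
```

View pics/scene0.png

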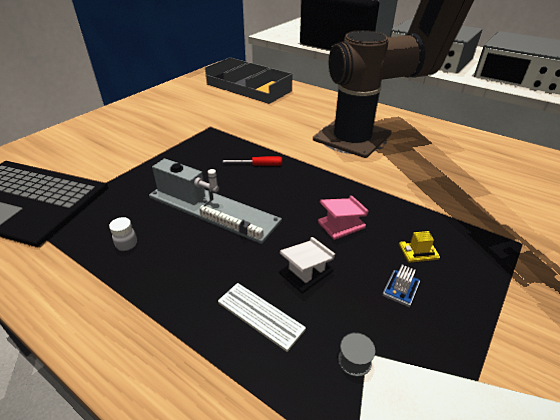

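View pics/top0.png

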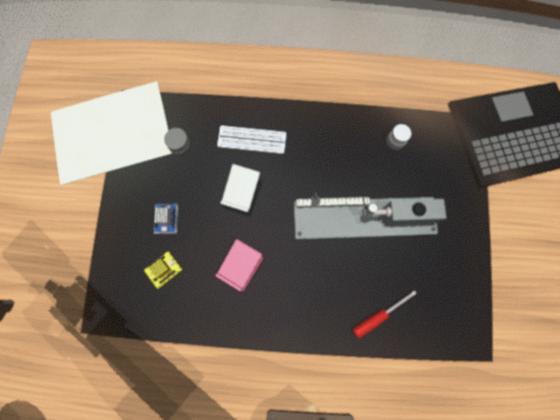

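```bash
python3 - <<'E'
from h import *
s=pickle.load(open('scene0.pkl','rb'));t=pickle.load(open('top0.pkl','rb'))
def crop(p,r0,r1,c0,c1,w,h): return cv2.resize(p['pixels'][r0:r1,c0:c1,::-1],(w,h),interpolation=cv2.INTER_CUBIC)
a=np.vstack([np.hstack([crop(s,220,300,260,340,400,300*1),crop(t,150,230,150,270,400,300)]),np.hstack([crop(s,150,250,145,295,400,300),crop(t,180,250,285,455,400,300)])])
cv2.imwrite('pics/crops0.png',a)
E
```

```text
(no output)
```

View pics/crops0.png

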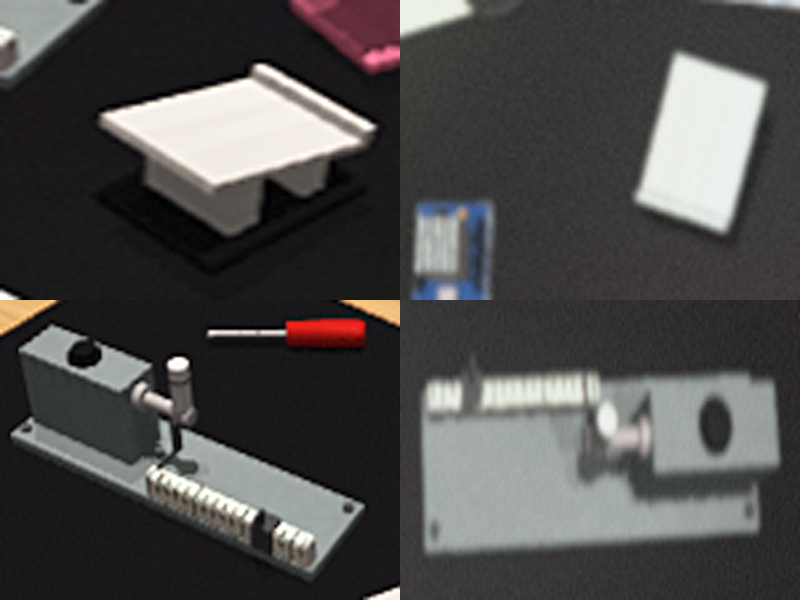

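```bash
cat >> h.py <<'E'
from scipy.spatial.transform import Rotation as Ro
def toolR(yaw):
    """tool down; tool y axis points at heading yaw in world"""
    y=np.array([np.cos(yaw),np.sin(yaw),0]);z=np.array([0,0,-1.]);x=np.cross(y,z)
    return np.column_stack([x,y,z])
def row(pos,R=None):
    s=telemetry.get_state();R0=Ro.from_quat(s['tcp_rot']).as_matrix()
    d=R0.T@(np.array(pos)-s['eef_pos'])/.15
    w=Ro.from_matrix(R0.T@(R if R is not None else R0)).as_rotvec()/(np.pi/2)
    return np.round(np.r_[d,w],3)
E
python3 - <<'E'
from h import *
s=telemetry.get_state();m=s['eef_pos']
p=shot('wrist','w0.png');R=cv2.Rodrigues(np.array(p['rvec'],float))[0]
R0=Ro.from_quat(s['tcp_rot']).as_matrix()
print('cam pos tool',R0.T@(ray(p,(210,280))[0]-m),'fwd tool',R0.T@R.T[:,2],p['vfov'])
print(row([.40,.48,.25],toolR(np.pi/2)),row([.49,.36,.26]))
E
```

```text
cam pos tool [ 0.07564037  0.00035526 -0.14239021] fwd tool [-0.29563798 -0.00169732  0.95529854] 70.67781492574213
[-0.937 -0.441 -0.124  0.     0.    -0.298] [-1.834 -0.885 -0.191  0.     0.     0.   ]
```

```bash
python3 -m crank '[[-0.3,-0.15,-0.04,0,0,-0.1,1],[-0.6,-0.3,-0.08,0,0,-0.2,1],[-0.9,-0.44,-0.12,0,0,-0.298,1],[-0.937,-0.441,-0.124,0,0,-0.298,1],[-0.937,-0.441,-0.124,0,0,-0.298,1]]' 
python3 - <<'E'
from h import *
print(telemetry.get_state()['eef_pos'],row([.48,.36,.27],toolR(np.pi/2)))
E
```

```text
time: 1.85
eef_pos: [0.4016, 0.4787, 0.2506]
tcp_rot: [0.002, 1.0, 0.0, 0.001]
contact_force: [-0.7, -0.7, -0.8]
opening: 1.001
[0.40163551 0.47873231 0.25061189] [-0.525 -0.79  -0.129  0.     0.001 -0.002]
```

```bash
python3 -m crank '[[-0.2,-0.3,-0.05,0,0,0,1],[-0.4,-0.55,-0.1,0,0,0,1],[-0.52,-0.79,-0.13,0,0,0,1],[-0.52,-0.79,-0.13,0,0,0,1],[-0.52,-0.79,-0.13,0,0,0,1]]' 
python3 - <<'E'
from h import *
p=shot('wrist','w1.png');pickle.dump(p,open('w1.pkl','wb'))
for n,z in dict(heatsink=.036,base=0,seat=.056).items():
  for r in finder.pinpoint(n,p)[:2]: print(n,round(r['confidence'],2),np.round(r['location'],1),atz(p,r['location'],z))
E
```

```text
time: 2.35
eef_pos: [0.4778, 0.3619, 0.2694]
tcp_rot: [0.001, 1.0, 0.0, -0.0]
contact_force: [-0.3, 0.1, -0.5]
opening: 0.994
heatsink 0.59 [ 95.8 276.5] [0.37868706 0.360281   0.036     ]
base 0.97 [103.3 277.6] [0.38562471 0.36149994 0.        ]
base 0.81 [188.5 284.6] [0.50022346 0.37124529 0.        ]
seat 0.92 [117.6 120.2] [0.40321543 0.18091752 0.056     ]
seat 0.7 [256.  149.2] [0.5782245  0.19142749 0.056     ]
```

View pics/w1.png

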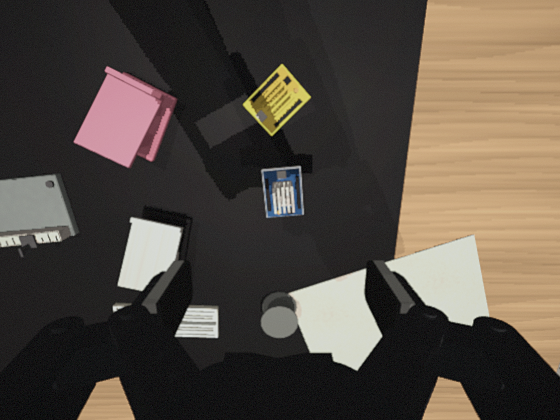

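```bash
python3 - <<'E'
from h import *
p=pickle.load(open('w1.pkl','rb'));s=pickle.load(open('scene0.pkl','rb'));
c=lambda q,r,cc,n,m:cv2.resize(q['pixels'][r:r+n,cc:cc+n,::-1],(n*m,n*m),interpolation=cv2.INTER_CUBIC)
a=np.hstack([c(p,160,250,65,6),c(p,202,110,98,4)[:390,:390]]);cv2.imwrite('pics/cr1.png',a)
a=np.hstack([c(s,260,370,65,6),c(s,232,270,70,5)[:,:][:350].copy() if 0 else cv2.copyMakeBorder(c(s,232,272,65,6),0,0,0,0,0)]);cv2.imwrite('pics/cr2.png',a)
E
```

```text
(no output)
```

View pics/cr1.png

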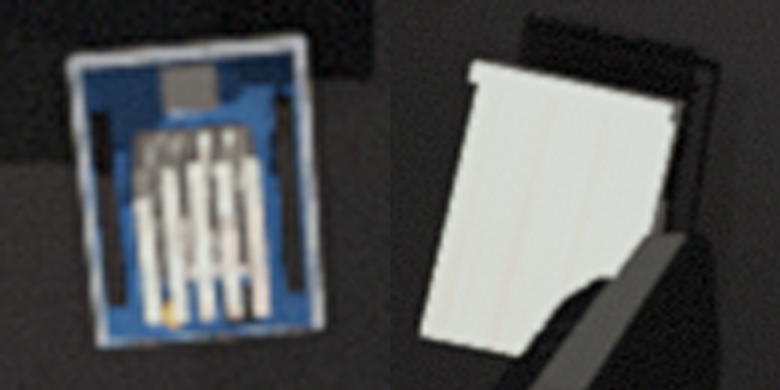

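View pics/cr2.png

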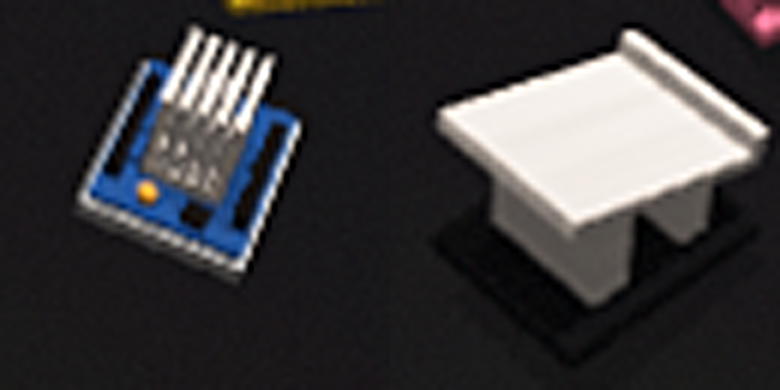

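```bash
cat > fit.py <<'E'
from h import *
from scipy.optimize import least_squares
p=pickle.load(open('w1.pkl','rb'));s=pickle.load(open('scene0.pkl','rb'))
def seatT(v):
    x,y,a=v; Rz=Ro.from_euler('z',a).as_matrix()
    return Rz@Ro.from_euler('y',-.30).as_matrix(), np.array([x,y,.056])
obs=[(p,(217.5,131.2),(-46,-32,8)),(p,(227,183),(-46,32,8)),(p,(285.7,118),(46,-32,0)),
 (s,(249.5,280),(46,-32,0)),(s,(268.7,302.3),(46,32,0)),(s,(237,312),(-46,-32,8)),(s,(253.7,335),(-46,32,8))]
def f(v,T,obs):
    R,t=T(v); return np.concatenate([proj(q,R@(np.array(l)/1e3)+t)[0]-rc for q,rc,l in obs])
r=least_squares(f,[.58,.19,-.2],args=(seatT,obs));print('seat',r.x.round(4),r.fun.round(1))
def modT(v): return Ro.from_euler('z',v[2]).as_matrix(),np.array([v[0],v[1],0])
ob=[(p,(169.2,262),(-35,-27,11)),(p,(166.2,300.8),(-35,27,11)),(p,(214.2,303.7),(35,27,11)),(p,(217.5,267.2),(35,-27,11)),
 (s,(260+60/6,370+148/6),(-35,-27,11)),(s,(260+203/6,370+82/6),(35,-27,11)),(s,(260+125/6,370+300/6),(-35,27,11)),(s,(260+270/6,370+240/6),(35,27,11))]
ob1=ob[:4]
for o in (ob,ob[:4],ob[4:]):
  r=least_squares(f,[.5,.37,0],args=(modT,o));print('mod',r.x.round(4),r.fun.round(1))
E
python3 fit.py
```

```text
seat [ 0.5783  0.1936 -0.2389] [-0.5  0.7  0.9 -1.7 -0.7  0.4  0.8  0.1  0.3  0.3  0.   0.4  0.  -0.2]
mod [0.504  0.3702 0.0848] [ 0.6  0.2  0.2  1.   0.9  1.1  0.7 -0.  -1.1 -0.7 -1.7 -0.9 -1.5  0.3
 -1.   0.5]
mod [0.5032 0.3694 0.0848] [-0.  -0.4 -0.4  0.4  0.4  0.6  0.2 -0.6]
mod [0.5069 0.3717 0.0826] [ 0.1 -0.5 -0.4 -0.8 -0.2  0.6  0.4  0.6]
```

```bash
python3 - <<'E'
from h import *
R=toolR(np.pi/2+.085)
print(row([.5036,.370,.13],R),row([.5036,.370,.0175],R))
E
```

```text
[-0.179  0.046  0.926 -0.    -0.001 -0.053] [-1.800e-01  4.600e-02  1.676e+00 -0.000e+00 -1.000e-03 -5.300e-02]
```

```bash
python3 -m crank '[[-0.1,0.03,0.3,0,0,-0.03,1],[-0.179,0.046,0.6,0,0,-0.053,1],[-0.179,0.046,0.9,0,0,-0.053,1],[-0.179,0.046,0.926,0,0,-0.053,1],[-0.179,0.046,0.926,0,0,-0.053,1]]' 
python3 - <<'E'
from h import *
R=toolR(np.pi/2+.085)
print(row([.5036,.370,.0175],R))
p=shot('wrist','w2.png');pickle.dump(p,open('w2.pkl','wb'))
for n,z in dict(heatsink=.036,base=0).items():
  for r in finder.pinpoint(n,p)[:2]: print(n,round(r['confidence'],2),np.round(r['location'],1),atz(p,r['location'],z))
E
```

```text
time: 3.05
eef_pos: [0.5035, 0.369, 0.1294]
tcp_rot: [-0.042, 0.999, -0.001, -0.002]
contact_force: [-0.2, -0.6, -0.7]
opening: 1.002
[-0.004  0.007  0.746 -0.001 -0.002 -0.   ]
heatsink 0.98 [211.7 278.1] [0.50375527 0.36900814 0.036     ]
heatsink 0.72 [ 47.6 280.7] [0.38101703 0.36047656 0.036     ]
base 0.93 [196.9 279.2] [0.50041694 0.36969005 0.        ]
base 0.75 [ 62.9 280.6] [0.38513746 0.36097248 0.        ]
```

View pics/w2.png

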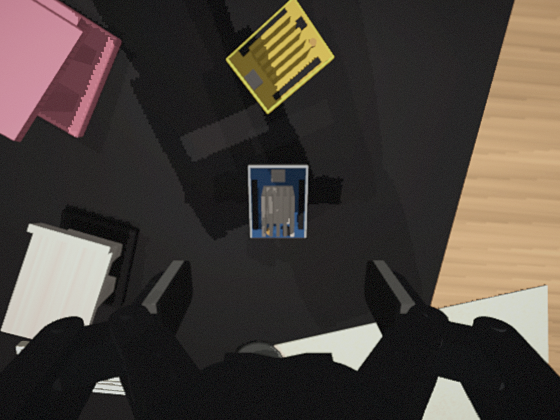

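The view shows the blue module squarely lined up (corners ≈ (165,249)–(238,307)) between the fingers, and the heat sink at (212,278) agrees with the fit. I'll descend and grip.

```bash
python3 -m crank '[[0,0,0.25,0,0,0,1],[0,0,0.5,0,0,0,1],[0,0,0.74,0,0,0,1],[0,0,0.745,0,0,0,1],[0,0,0.745,0,0,0,1],[0,0,0.745,0,0,0,0],[0,0,0.745,0,0,0,0],[0,0,0.745,0,0,0,0],[0,0,0.745,0,0,0,0],[0,0,0.745,0,0,0,0],[0,0,0.745,0,0,0,0],[0,0,0.745,0,0,0,0]]' 35
```

```text
time: 4.4
eef_pos: [0.5056, 0.3688, 0.02]
tcp_rot: [-0.042, 0.999, 0.0, 0.001]
contact_force: [-0.3, -0.7, 5.4]
opening: 0.298
```

```bash
python3 -m crank '[[0,0,-0.2,0,0,0,0],[0,0,-0.5,0,0,0,0],[0,0,-0.8,0,0,0,0],[0,0,-1,0,0,0,0],[0,0,-1,0,0,0,0],[0,0,-1,0,0,0,0]]'
python3 - <<'E'
from h import *
p=shot('wrist','w3.png');pickle.dump(p,open('w3.pkl','wb'))
p=shot('scene','s3.png');pickle.dump(p,open('s3.pkl','wb'))
s=telemetry.get_state();print(s['eef_pos'],s['tcp_rot'],s['contact_force'])
E
```

```text
time: 5.0
eef_pos: [0.5044, 0.3683, 0.1681]
tcp_rot: [-0.042, 0.999, -0.0, -0.0]
contact_force: [-0.9, 0.0, -2.6]
opening: 0.297
[0.50316055 0.36764737 0.16545468] [-0.04176717  0.99912349 -0.00115268 -0.00253594] [-0.20464084 -0.30968757 -1.11295828]
```

View pics/w3.png

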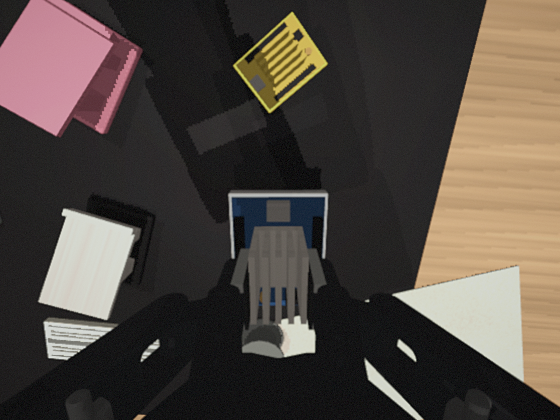

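View pics/s3.png

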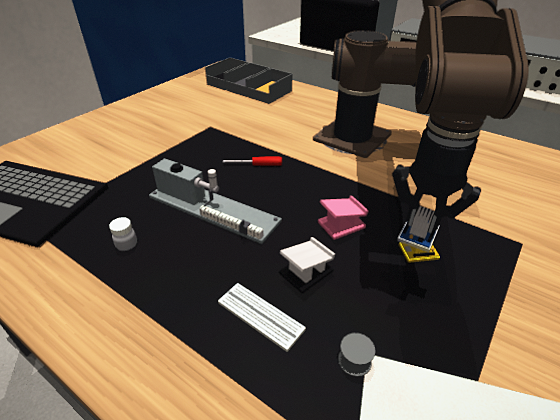

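```bash
python3 - <<'E'
from h import *
p=pickle.load(open('w3.pkl','rb'));s=telemetry.get_state()
R=Ro.from_quat(s['tcp_rot']).as_matrix();t=s['eef_pos']
for dz in (.006,.009,.012):
 for dx in (0,.002):
  print(dz,dx,proj(p,[R@np.array([.035+dx,sy*.027,dz])+t for sy in(1,-1)]).round(1).tolist())
o=cv2.resize(p['pixels'][170:300,210:350,::-1],None,fx=5,fy=5,interpolation=cv2.INTER_CUBIC);cv2.imwrite('pics/w3c.png',o[:600])
Rs=Ro.from_euler('z',-.239).as_matrix()@Ro.from_euler('y',-.30).as_matrix()
Rt=Rs@np.diag([-1.,1,-1]); seat=np.array([.5783,.1936,.056])
for h in (.06,.03,.0):
  pos=seat+Rs@np.array([0,0,.020+h]);print(h,pos,row(pos,Rt))
print(row([.57,.21,.2],Rt))
E
```

```text
0.006 0 [[194.4, 328.0], [194.5, 225.3]]
0.006 0.002 [[190.7, 328.2], [190.8, 225.1]]
0.009 0 [[193.0, 327.1], [193.1, 226.2]]
0.009 0.002 [[189.4, 327.3], [189.4, 226.0]]
0.012 0 [[191.6, 326.2], [191.7, 227.1]]
0.012 0.002 [[188.0, 326.4], [188.1, 226.9]]
0.06 [0.55533039 0.19919671 0.13242692] [-0.254 -1.148  0.221  0.029 -0.192  0.204]
0.03 [0.56394399 0.19709794 0.10376682] [-0.311 -1.166  0.412  0.029 -0.192  0.204]
0.0 [0.5725576  0.19499918 0.07510673] [-0.368 -1.184  0.603  0.029 -0.192  0.204]
[-0.355 -1.085 -0.23   0.029 -0.192  0.204]
```

View pics/w3c.png

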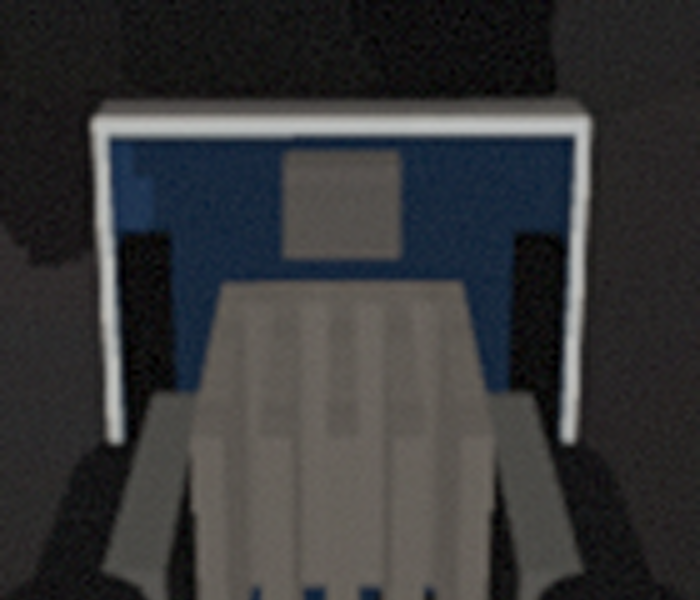

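```bash
python3 -m crank '[[-0.08,-0.3,0,0.01,-0.06,0.06,0],[-0.16,-0.6,0,0.02,-0.12,0.13,0],[-0.25,-0.9,0,0.029,-0.192,0.204,0],[-0.25,-0.98,0.1,0.029,-0.192,0.204,0],[-0.25,-0.98,0.1,0.029,-0.192,0.204,0],[-0.25,-0.98,0.1,0.029,-0.192,0.204,0]]'
python3 - <<'E'
from h import *
Rs=Ro.from_euler('z',-.239).as_matrix()@Ro.from_euler('y',-.30).as_matrix()
Rt=Rs@np.diag([-1.,1,-1]); seat=np.array([.5783,.1936,.056])
for h in (.06,.015):
  pos=seat+Rs@np.array([0,0,.021+h]);print(h,pos,row(pos,Rt))
p=shot('wrist','w4.png')
E
```

```text
time: 5.7
eef_pos: [0.5532, 0.2249, 0.1514]
tcp_rot: [0.118, 0.982, -0.017, 0.148]
contact_force: [0.5, 1.1, -1.1]
opening: 0.298
0.06 [0.55504327 0.19926667 0.13338226] [-0.015 -0.163  0.13   0.001 -0.    -0.   ]
0.015 [0.56796368 0.19611852 0.09039211] [-0.015 -0.164  0.43   0.001 -0.    -0.   ]
```

View pics/w4.png

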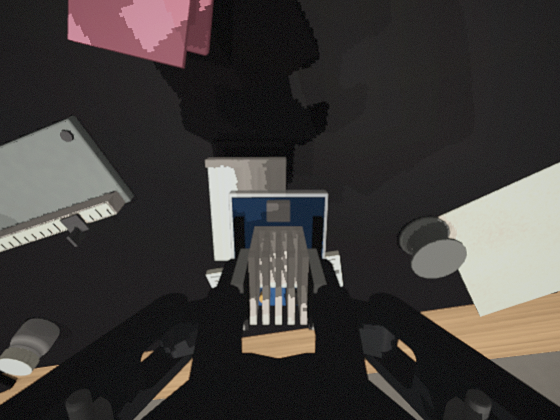

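```bash
python3 -m crank '[[-0.01,-0.1,0.05,0,0,0,0],[-0.015,-0.164,0.13,0,0,0,0],[-0.015,-0.164,0.28,0,0,0,0],[-0.015,-0.164,0.43,0,0,0,0],[-0.015,-0.164,0.43,0,0,0,0],[-0.015,-0.164,0.43,0,0,0,0]]'
python3 - <<'E'
from h import *
Rs=Ro.from_euler('z',-.239).as_matrix()@Ro.from_euler('y',-.30).as_matrix()
Rt=Rs@np.diag([-1.,1,-1]); seat=np.array([.5783,.1936,.056])
for h in (.0,):
  pos=seat+Rs@np.array([0,0,.021+h]);print(h,pos,row(pos,Rt))
p=shot('wrist','w5.png');pickle.dump(p,open('w5.pkl','wb'))
s=shot('scene','s5.png');pickle.dump(s,open('s5.pkl','wb'))
c=lambda q,r,cc,n,m:cv2.resize(q['pixels'][r:r+n,cc:cc+n,::-1],(n*m,n*m),interpolation=cv2.INTER_CUBIC)
cv2.imwrite('pics/cr5.png',np.hstack([c(p,150,200,130,3),c(s,195,250,130,3)]))
E
```

```text
time: 6.35
eef_pos: [0.5691, 0.196, 0.092]
tcp_rot: [0.118, 0.982, -0.017, 0.15]
contact_force: [0.7, -0.2, -1.0]
opening: 0.302
0.0 [0.57227048 0.19506914 0.07606207] [ 0.011 -0.001  0.108  0.002  0.001 -0.001]
```

View pics/cr5.png

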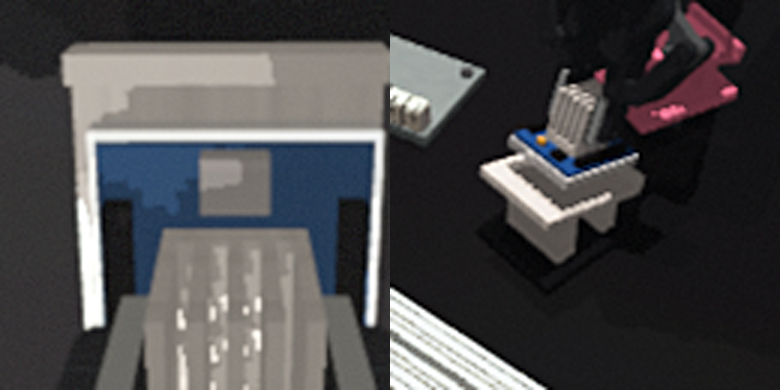

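```bash
python3 - <<'E'
from h import *
p=pickle.load(open('w5.pkl','rb'))
Rs=Ro.from_euler('z',-.239).as_matrix()@Ro.from_euler('y',-.30).as_matrix();seat=np.array([.5783,.1936,.056])
print(proj(p,[seat+Rs@np.array([-.046,y,.008]) for y in(-.032,.032)]).round(1).tolist())
cv2.imwrite('pics/cr5b.png',cv2.resize(p['pixels'][150:270,200:380,::-1],None,fx=4,fy=4,interpolation=cv2.INTER_CUBIC))
E
python3 -m crank '[[0.005,0,0.03,0,0,0,0],[0.005,0,0.06,0,0,0,0],[0.005,0,0.085,0,0,0,0],[0.005,0,0.085,0,0,0,0]]'
```

```text
[[166.9, 222.4], [166.8, 332.5]]
time: 6.85
eef_pos: [0.5722, 0.1956, 0.0797]
tcp_rot: [0.118, 0.982, -0.017, 0.15]
contact_force: [0.1, -1.1, -0.6]
opening: 0.294
```

View pics/cr5b.png

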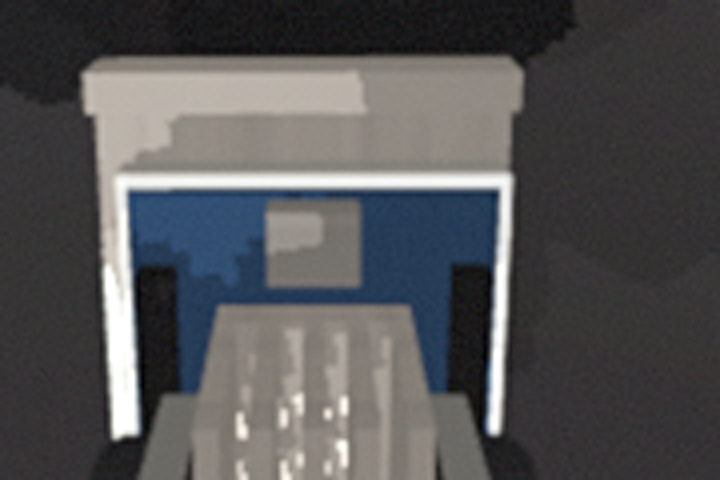

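```bash
python3 -m crank '[[0,-0.01,0,0,0,0,0],[0,-0.01,0.01,0,0,0,0],[0,-0.01,0.015,0,0,0,0],[0,-0.01,0.015,0,0,0,0],[0,-0.01,0.015,0,0,0,0]]'
python3 -c "
from h import *
print(telemetry.get_state()['contact_force'])"
```

```text
time: 7.35
eef_pos: [0.5729, 0.1941, 0.0783]
tcp_rot: [0.118, 0.981, -0.016, 0.15]
contact_force: [0.2, 0.4, -1.3]
opening: 0.292
[ 0.1575021   0.39099183 -1.25975953]
```

```bash
python3 -m crank '[[0,0,0.01,0,0,0,0],[0,0,0.015,0,0,0,0],[0,0,0.015,0,0,0,0]]'; python3 -m crank '[[0,0,0.007,0,0,0,0],[0,0,0.007,0,0,0,0],[0,0,0.007,0,0,0,0]]'; python3 -c "
from h import *
p=shot('scene');cv2.imwrite('pics/s6.png',cv2.resize(p['pixels'][200:300,250:370,::-1],None,fx=6,fy=6,interpolation=cv2.INTER_CUBIC))"
```

```text
time: 7.65
eef_pos: [0.5734, 0.1939, 0.0759]
tcp_rot: [0.118, 0.981, -0.016, 0.15]
contact_force: [-0.1, 0.5, -1.2]
opening: 0.297
time: 7.95
eef_pos: [0.5739, 0.1939, 0.0754]
tcp_rot: [0.118, 0.981, -0.016, 0.15]
contact_force: [-1.2, 0.4, 1.5]
opening: 0.297
```

View pics/s6.png

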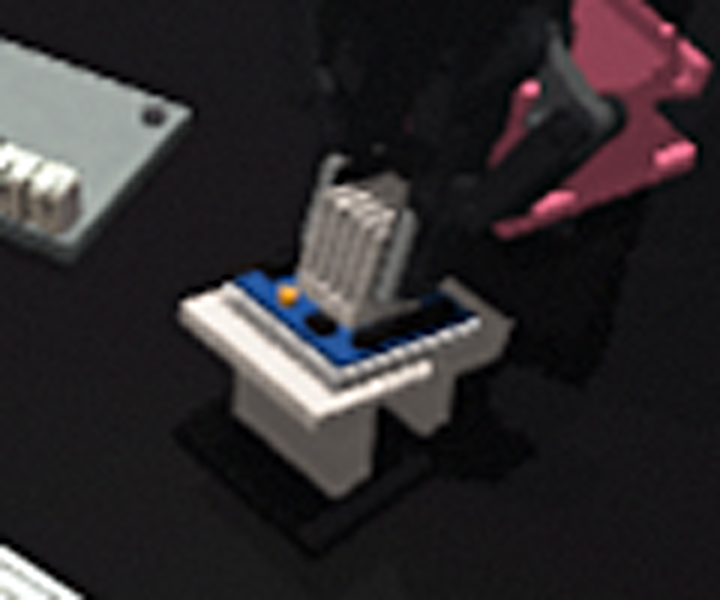

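```bash
python3 -m crank '[[0,0,0.003,0,0,0,0],[0,0,0.003,0,0,0,0.35],[0,0,0.003,0,0,0,0.45],[0,0,0.003,0,0,0,0.6],[0,0,0.003,0,0,0,0.8],[0,0,0,0,0,0,1],[0,0,0,0,0,0,1],[0,0,0,0,0,0,1],[0,0,0,0,0,0,1]]'; python3 -c "
from h import *
p=shot('scene');cv2.imwrite('pics/s7.png',cv2.resize(p['pixels'][200:300,250:370,::-1],None,fx=6,fy=6,interpolation=cv2.INTER_CUBIC))
p=shot('wrist','w7.png')"
```

```text
time: 8.9
eef_pos: [0.5738, 0.1938, 0.0751]
tcp_rot: [0.118, 0.981, -0.016, 0.15]
contact_force: [-1.3, 0.4, 0.0]
opening: 1.0
```

View pics/s7.png

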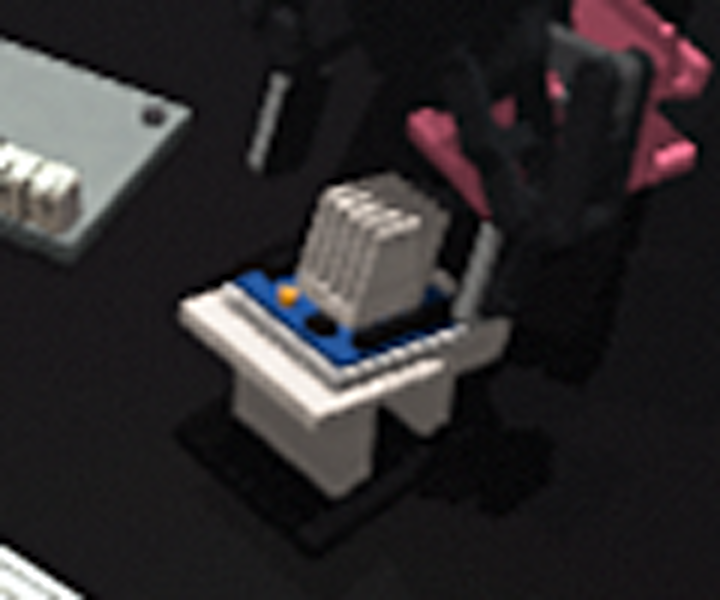

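View pics/w7.png

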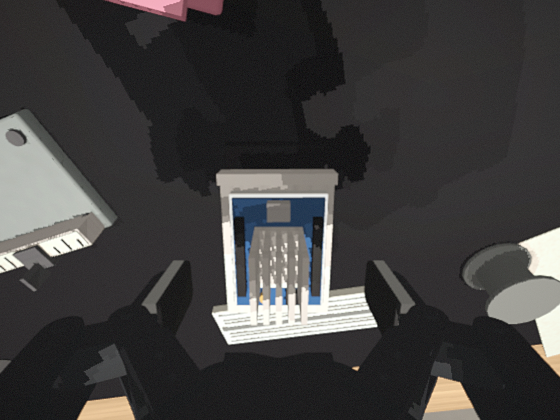

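```bash
python3 -m crank '[[0,0,-0.2,0,0,0,1],[0,0,-0.5,0,0,0,1],[0,0,-0.8,0,0,0,1],[0,0,-1,0,0,0,1],[0,0,-1,0,0,0,1]]'
python3 - <<'E'
from h import *
s=shot('scene');pickle.dump(s,open('s8.pkl','wb'))
w=shot('wrist','w8.png');pickle.dump(w,open('w8.pkl','wb'))
a=cv2.resize(s['pixels'][215:285,265:345,::-1],None,fx=7,fy=7,interpolation=cv2.INTER_CUBIC)
cv2.imwrite('pics/s8.png',a)
print(row([.49,-.01,.26],toolR(np.pi/2)))
E
```

```text
time: 9.5
eef_pos: [0.5323, 0.2052, 0.225]
tcp_rot: [0.118, 0.981, -0.014, 0.156]
contact_force: [0.4, -0.0, 1.3]
opening: 0.998
[-0.157 -1.449 -0.244 -0.021  0.194 -0.151]
```

View pics/s8.png

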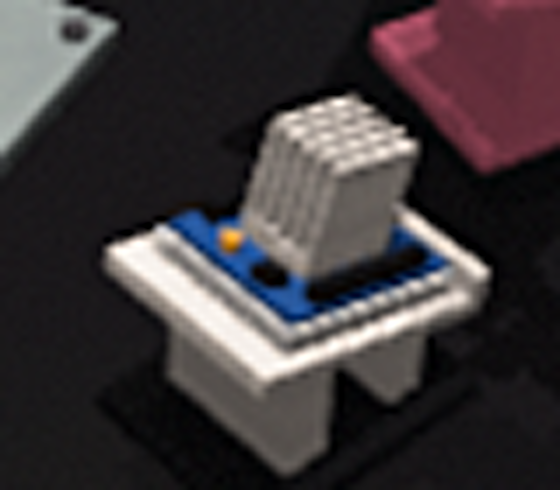

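View pics/w8.png

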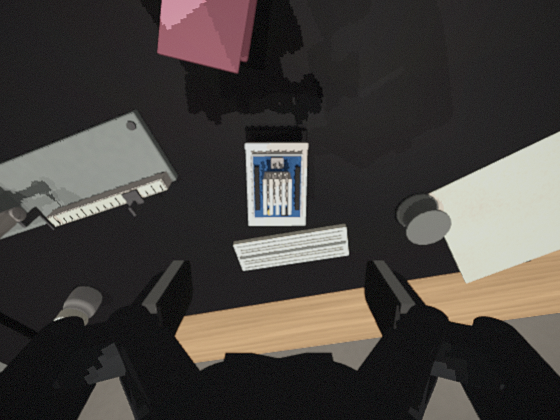

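```bash
python3 - <<'E'
from h import *
p=pickle.load(open('w8.pkl','rb'))
a=cv2.resize(p['pixels'][135:235,235:320,::-1],None,fx=6,fy=6,interpolation=cv2.INTER_CUBIC);cv2.imwrite('pics/w8c.png',a)
Rs=Ro.from_euler('z',-.239).as_matrix()@Ro.from_euler('y',-.30).as_matrix();seat=np.array([.5783,.1936,.056])
P=lambda L:((proj(p,[seat+Rs@np.array(l) for l in L])-[135,235])*6).round(0).tolist()
print('deck',P([(-.046,-.032,.008),(-.046,.032,.008),(.046,.032,0),(.046,-.032,0)]))
print('board',P([(-.035,-.027,.011),(-.035,.027,.011),(.035,.027,.011),(.035,-.027,.011)]))
E
```

```text
deck [[46.0, 66.0], [45.0, 444.0], [538.0, 425.0], [538.0, 86.0]]
board [[114.0, 96.0], [113.0, 415.0], [503.0, 405.0], [503.0, 107.0]]
```

View pics/w8c.png

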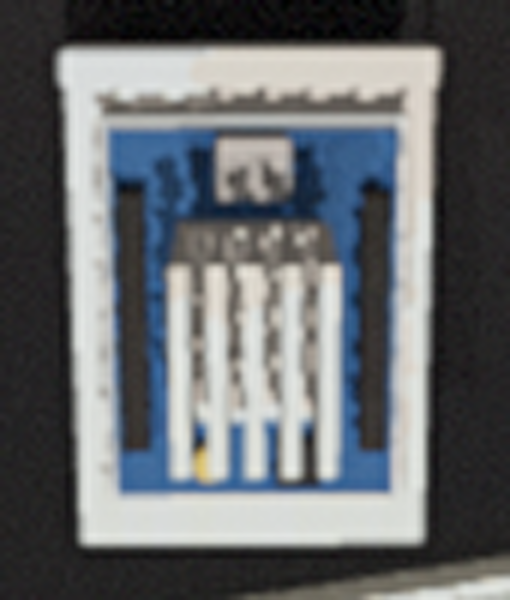

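```bash
python3 -m crank '[[-0.05,-0.3,-0.1,-0.007,0.065,-0.05,1],[-0.1,-0.6,-0.2,-0.014,0.13,-0.1,1],[-0.15,-0.9,-0.24,-0.021,0.194,-0.151,1],[-0.157,-1,-0.24,-0.021,0.194,-0.151,1],[-0.157,-1,-0.244,-0.021,0.194,-0.151,1]]'
python3 - <<'E'
from h import *
print(row([.49,-.05,.27],toolR(np.pi/2)))
E
```

```text
time: 10.1
eef_pos: [0.5054, 0.0533, 0.2575]
tcp_rot: [0.003, 1.0, 0.0, -0.003]
contact_force: [-0.0, -0.7, 0.3]
opening: 0.997
[ 0.099 -0.689 -0.083  0.    -0.003 -0.004]
```

```bash
python3 -m crank '[[0.05,-0.3,-0.05,0,0,0,1],[0.1,-0.6,-0.08,0,0,0,1],[0.1,-0.69,-0.08,0,-0.003,-0.004,1],[0.1,-0.69,-0.08,0,-0.003,-0.004,1]]'
python3 - <<'E'
from h import *
s=shot('wrist','w9.png');pickle.dump(s,open('w9.pkl','wb'))
for n,z in dict(knob=.098,mark=.052,button_top=.097).items():
  for r in finder.pinpoint(n,s)[:2]: print(n,round(r['confidence'],2),np.round(r['location'],1),atz(s,r['location'],z))
E
```

```text
time: 10.5
eef_pos: [0.4901, -0.0482, 0.2698]
tcp_rot: [-0.002, 1.0, 0.001, 0.0]
contact_force: [-2.0, -0.2, 0.2]
opening: 1.0
mark 0.47 [239.9 327.9] [0.56968478 0.01788195 0.052     ]
mark 0.37 [228.7 235.9] [ 0.55429275 -0.10264564  0.052     ]
button_top 0.83 [236.7 140.4] [ 0.54698535 -0.20575984  0.097     ]
```

View pics/w9.png

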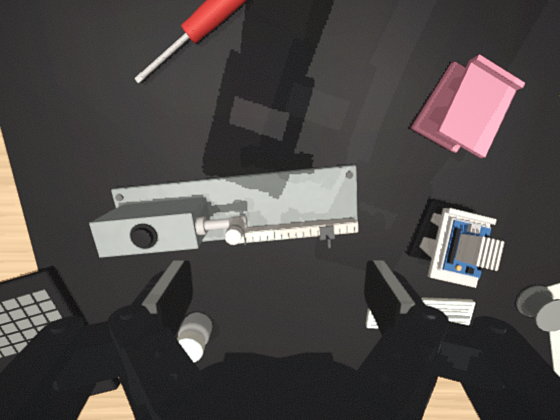

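```bash
python3 - <<'E'
from h import *
p=pickle.load(open('w9.pkl','rb'))
c=lambda r,cc,n,m,k:cv2.resize(p['pixels'][r:r+n,cc:cc+m,::-1],None,fx=k,fy=k,interpolation=cv2.INTER_CUBIC)
cv2.imwrite('pics/w9c.png',np.vstack([c(205,90,65,130,6),c(205,195,0+55,130,6)[:270],]))
cv2.imwrite('pics/w9d.png',c(205,290,60,80,8))
E
```

```text
(no output)
```

View pics/w9c.png

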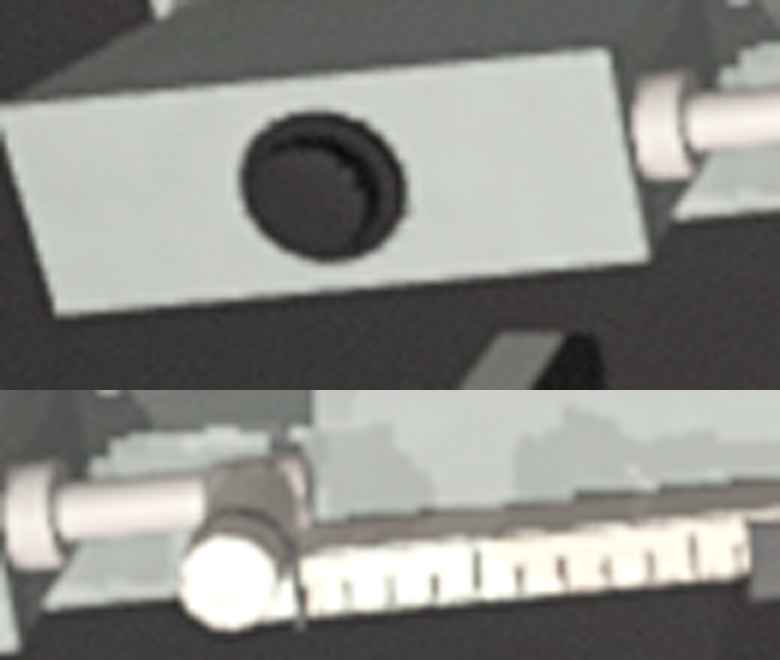

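View pics/w9d.png

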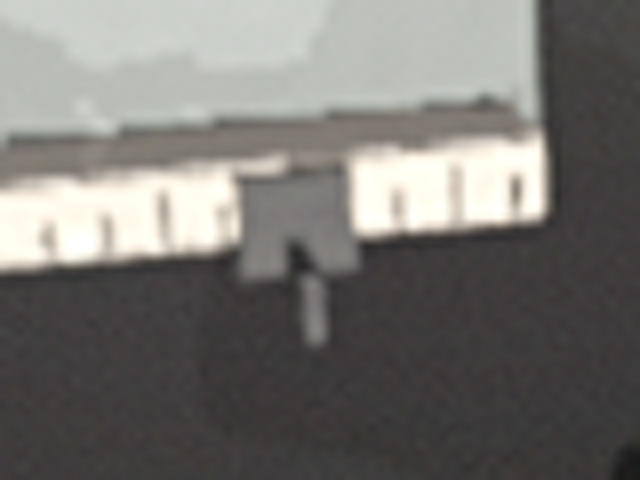

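```bash
python3 - <<'E'
from h import *
p=pickle.load(open('w9.pkl','rb'))
b=atz(p,(237.5,140.8),.097);k=atz(p,(237.2,233.3),.118);d=k-b
th=np.arctan2(-d[0],d[1]);print('btn',b,'knob',k,np.hypot(*d[:2]),'yaw',th)
ey=np.array([-np.sin(th),np.cos(th)]);ex=np.array([ey[1],-ey[0]])
for rc in((243,329),(246,329.4),(239.9,327.9)):
  m=atz(p,rc,.052)[:2]; print(m,'rel',(m-k[:2])@ex,(m-k[:2])@ey)
# plate edges (z=.012)
a=[atz(p,rc,.012) for rc in((166,356),(232,357.5),(190,113))];print(a)
e=a[0]-a[2];print('edge yaw',np.arctan2(-e[0],e[1]))
s=pickle.load(open('s8.pkl','rb'))
cv2.imwrite('pics/s8j.png',cv2.resize(s['pixels'][155:245,145:285,::-1],None,fx=5.5,fy=5.5,interpolation=cv2.INTER_CUBIC))
E
```

```text
btn [ 0.5479756  -0.20543374  0.097     ] knob [ 0.53845392 -0.09585294  0.118     ] 0.10999369607517498 yaw 0.08667422650490746
[0.57411304 0.01956877] rel 0.045516829322693166 0.11190158246615525
[0.57842964 0.02033135] rel 0.04988324127593334 0.1122876279593673
[0.56968478 0.01788195] rel 0.040959168906945516 0.11060442668872847
[array([0.47840875, 0.0575462 , 0.012     ]), array([0.57436094, 0.06749235, 0.012     ]), array([ 0.51290038, -0.27678182,  0.012     ])]
edge yaw 0.10280333669432912
```

View pics/s8j.png

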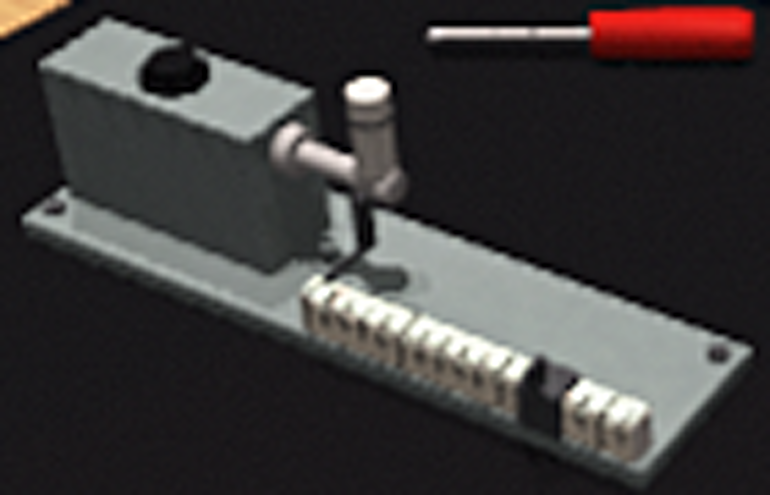

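```bash
python3 - <<'E'
from h import *
R=toolR(np.pi/2+.095)
print(row([.548,-.2055,.15],R))
E
```

```text
[-3.740e-01 -1.064e+00  8.030e-01  1.000e-03  1.000e-03 -5.600e-02]
```

```bash
python3 -m crank '[[-0.15,-0.3,0,0,0,-0.03,0],[-0.3,-0.6,0.1,0,0,-0.06,0],[-0.374,-0.9,0.4,0,0,-0.06,0],[-0.374,-1,0.7,0,0,-0.06,0],[-0.374,-1,0.8,0,0,-0.06,0],[-0.374,-1,0.8,0,0,-0.06,0],[-0.374,-1,0.8,0,0,-0.06,0],[-0.374,-1,0.8,0,0,-0.06,0]]' 40
python3 - <<'E'
from h import *
R=toolR(np.pi/2+.095)
print(row([.548,-.2055,.10],R),row([.548,-.2055,.0915],R))
s=shot('wrist','w10.png')
for r in finder.pinpoint('button_top',s)[:2]: print(r['confidence'],np.round(r['location'],1),atz(s,r['location'],.097))
E
```

```text
time: 11.5
eef_pos: [0.5497, -0.1972, 0.1543]
tcp_rot: [-0.051, 0.999, -0.001, 0.003]
contact_force: [-0.0, -0.0, -0.1]
opening: -0.003
[ 0.019 -0.053  0.362 -0.001  0.004  0.004] [ 0.019 -0.053  0.419 -0.001  0.004  0.004]
0.83 [223.2 266.5] [ 0.54845207 -0.20564701  0.097     ]
```

View pics/w10.png

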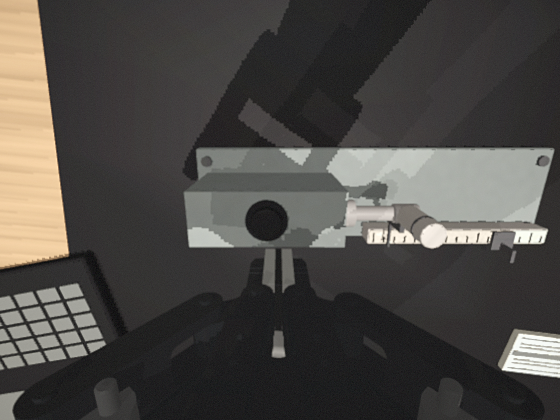

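```bash
python3 -m crank '[[0.019,-0.053,0.15,0,0,0,0],[0.019,-0.053,0.3,0,0,0,0],[0.019,-0.053,0.36,0,0,0,0],[0.019,-0.053,0.39,0,0,0,0],[0.019,-0.053,0.415,0,0,0,0],[0.019,-0.053,0.415,0,0,0,0],[0.019,-0.053,0.415,0,0,0,0]]'
python3 - <<'E'
from h import *
w=shot('wrist','w11.png');p=shot('scene');cv2.imwrite('pics/s11.png',cv2.resize(p['pixels'][120:250,145:295,::-1],None,fx=4.5,fy=4.5,interpolation=cv2.INTER_CUBIC))
print(telemetry.get_state()['eef_pos'])
E
```

```text
time: 12.3
eef_pos: [0.5469, -0.2059, 0.0913]
tcp_rot: [-0.05, 0.999, -0.0, 0.002]
contact_force: [-1.4, 2.0, 4.0]
opening: -0.002
[ 0.54685749 -0.20592352  0.09103119]
```

View pics/s11.png

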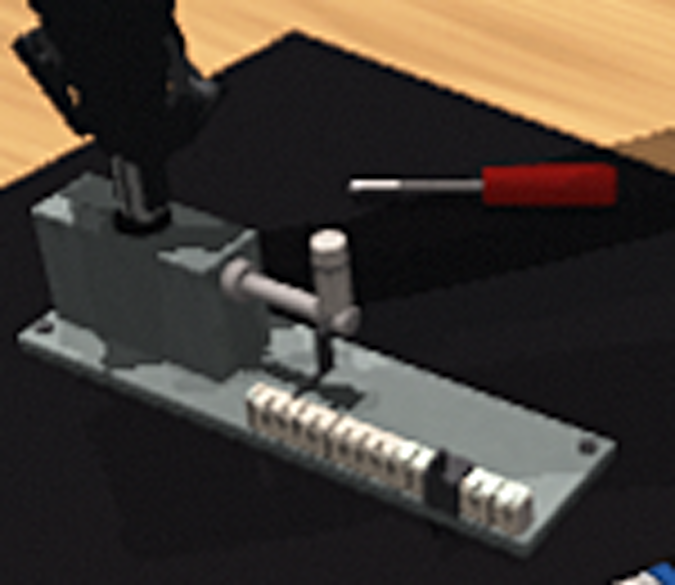

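View pics/w11.png

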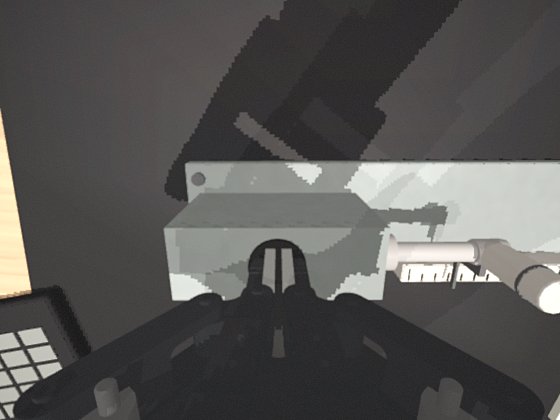

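The arm has sprung out by about 20 mm. Next I'll rise and move over the knob.

```bash
python3 -m crank '[[0,0,-0.3,0,0,0,0],[0,0,-0.6,0,0,0,0.3],[0,0.3,-0.7,0,0,0,0.6],[0,0.6,-0.7,0,0,0,0.6],[0,0.86,-0.6,0,0,0,0.6],[0,0.86,-0.6,0,0,0,0.6],[0,0.86,-0.6,0,0,0,0.6]]'
python3 - <<'E'
from h import *
R=toolR(np.pi/2+.095)
print(row([.5357,-.0761,.083],R))
p=shot('wrist','w12.png');pickle.dump(p,open('w12.pkl','wb'))
for r in finder.pinpoint('knob',p)[:2]: print(r['confidence'],np.round(r['location'],1),atz(p,r['location'],.098))
for r in finder.pinpoint('mark',p)[:2]: print(r['confidence'],np.round(r['location'],1),atz(p,r['location'],.052))
cv2.imwrite('pics/w12c.png',cv2.resize(p['pixels'][180:290,200:400,::-1],None,fx=4,fy=4,interpolation=cv2.INTER_CUBIC))
E
```

```text
time: 13.1
eef_pos: [0.5332, -0.0771, 0.1794]
tcp_rot: [-0.051, 0.999, -0.0, 0.002]
contact_force: [-0.5, 0.3, 0.4]
opening: 0.597
[-0.015  0.006  0.643 -0.     0.002  0.005]
0.88 [218.4 275.9] [ 0.53601445 -0.07852487  0.098     ]
0.61 [246.7 370. ] [0.57219788 0.01857109 0.052     ]
```

View pics/w12c.png

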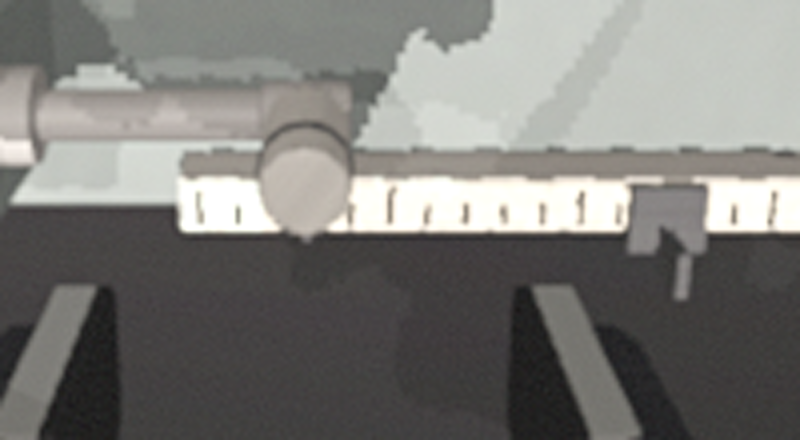

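View pics/w12.png

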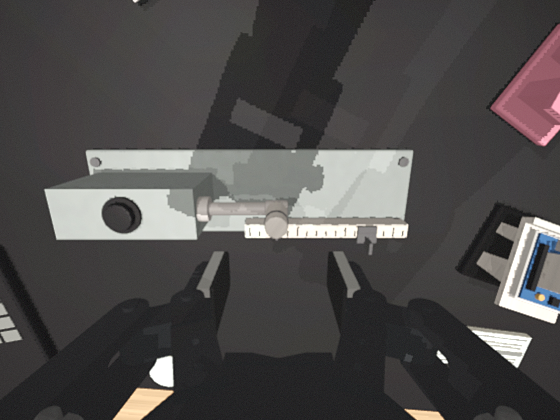

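```bash
python3 - <<'E'
from h import *
p=pickle.load(open('w12.pkl','rb'))
k=np.array([.536,-.0785])
for y in(.087,.095,.103):
  ey=np.array([-np.sin(y),np.cos(y)])
  print(y,[round(float((atz(p,rc,.052)[:2]-k)@ey),4) for rc in((247,370.2),(251,370.6))],atz(p,(249,370.5),.052))
print('knob top',atz(p,(180+187/4,200+305/4),.118))
print(row([.536,-.0785,.083],toolR(np.pi/2+.098)))
E
```

```text
0.087 [0.0938, 0.0947] [0.57461033 0.01954839 0.052     ]
0.095 [0.0934, 0.0943] [0.57461033 0.01954839 0.052     ]
0.103 [0.0931, 0.0939] [0.57461033 0.01954839 0.052     ]
knob top [ 0.53544141 -0.07814373  0.118     ]
[-0.012  0.001  0.648 -0.001  0.003  0.001]
```

```bash
python3 -m crank '[[-0.012,0,0.25,0,0,0,0.6],[-0.012,0,0.5,0,0,0,0.6],[-0.012,0,0.648,0,0,0,0.6],[-0.012,0,0.648,0,0,0,0.6],[-0.012,0,0.648,0,0,0,0],[-0.012,0,0.648,0,0,0,0],[-0.012,0,0.648,0,0,0,0],[-0.012,0,0.648,0,0,0,0],[-0.012,0,0.648,0,0,0,0],[-0.012,0,0.648,0,0,0,0]]' 40
python3 - <<'E'
from h import *
p=shot('wrist','w13.png');print(telemetry.get_state()['eef_pos'],row([.536-.098*.0935,-.0785+.995*.0935,.083],toolR(np.pi/2+.098)))
E
```

```text
time: 14.25
eef_pos: [0.5368, -0.0779, 0.0847]
tcp_rot: [-0.05, 0.999, -0.001, 0.003]
contact_force: [-0.5, 0.6, 6.3]
opening: 0.195
[ 0.5367716  -0.07788104  0.08465549] [ 0.004  0.62   0.01  -0.001  0.004  0.001]
```

View pics/w13.png

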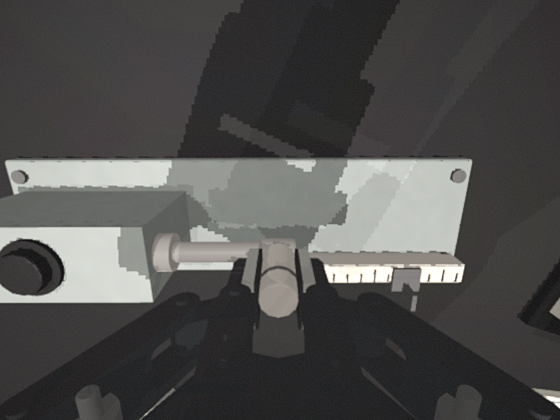

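```bash
python3 -m crank '[[0,0.08,0,0,0,0,0],[0,0.18,0,0,0,0,0],[0,0.28,0,0,0,0,0],[0,0.38,0,0,0,0,0],[0,0.48,0,0,0,0,0],[0,0.56,0,0,0,0,0],[0,0.61,0,0,0,0,0],[0,0.62,0,0,0,0,0],[0,0.62,0,0,0,0,0],[0,0.62,0,0,0,0,0]]'
python3 - <<'E'
from h import *
p=shot('wrist','w14.png');pickle.dump(p,open('w14.pkl','wb'));s=shot('scene');pickle.dump(s,open('s14.pkl','wb'))
t=shot('top');pickle.dump(t,open('t14.pkl','wb'))
print(telemetry.get_state()['eef_pos'])
cv2.imwrite('pics/s14.png',cv2.resize(s['pixels'][150:260,150:300,::-1],None,fx=5,fy=5,interpolation=cv2.INTER_CUBIC))
cv2.imwrite('pics/t14.png',cv2.resize(t['pixels'][170:250,260:400,::-1],None,fx=5,fy=5,interpolation=cv2.INTER_CUBIC))
for n in('mark','knob'):
 for q in(p,s):
  for r in finder.pinpoint(n,q)[:1]: print(n,r['confidence'],np.round(r['location'],1),atz(q,r['location'],.052 if n=='mark' else .098))
E
```

```text
time: 15.3
eef_pos: [0.5273, 0.0146, 0.0846]
tcp_rot: [-0.051, 0.999, -0.001, 0.003]
contact_force: [-0.4, -2.6, 7.2]
opening: 0.197
[0.52733767 0.01445537 0.08467095]
mark 0.46 [220.7 239.4] [0.57755848 0.01672813 0.052     ]
knob 0.89 [277.1 277.9] [0.52710938 0.0147314  0.098     ]
```

View pics/s14.png

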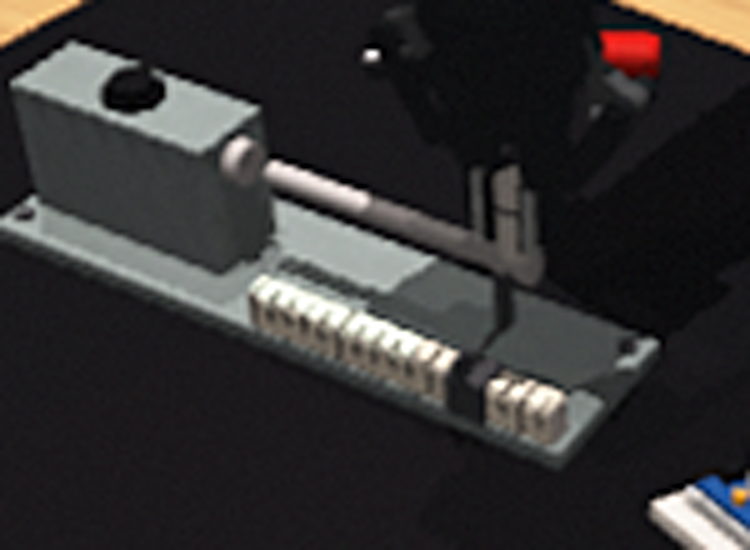

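View pics/w14.png

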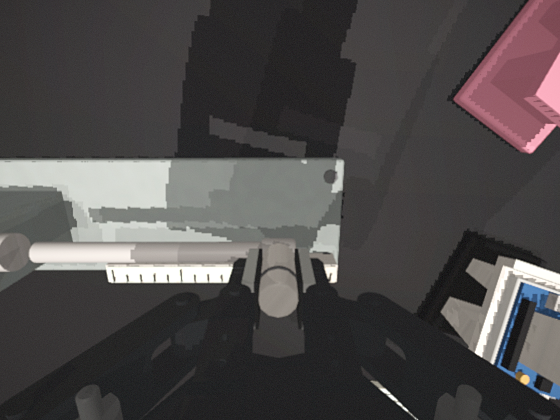

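View pics/t14.png

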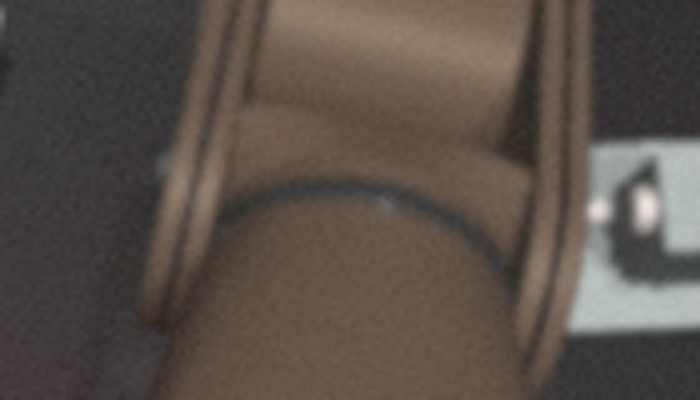

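```bash
python3 - <<'E'
from h import *
s=pickle.load(open('s14.pkl','rb'));s0=pickle.load(open('s8.pkl','rb'))
ey=np.array([-.098,.995,0]);ex=np.array([.995,.098,0])
k=np.array([.5290,.0148,0])
ims=[]
for q in (s0,s):
  im=cv2.resize(q['pixels'][205:245,220:270,::-1],None,fx=8,fy=8,interpolation=cv2.INTER_LANCZOS4)
  ims.append(np.clip(im.astype(float)*1.8,0,255).astype(np.uint8))
cv2.imwrite('pics/z14.png',np.hstack(ims))
for d in(-.005,0,.005):
  pr=(proj(s,[k+.045*ex+d*ey+[0,0,.052],k+.045*ex+d*ey+[0,0,.03]])-[205,220])*8
  print(d,pr.round(0).tolist())
E
```

```text
-0.005 [[116.0, 156.0], [175.0, 161.0]]
0 [[122.0, 171.0], [181.0, 175.0]]
0.005 [[128.0, 186.0], [187.0, 190.0]]
```

View pics/z14.png

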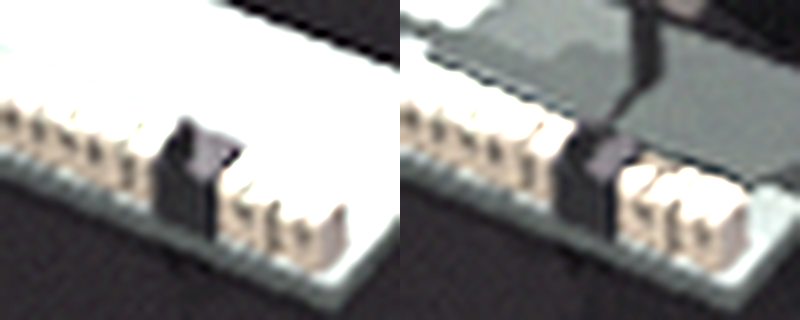

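```bash
python3 - <<'E'
from h import *
s=pickle.load(open('s14.pkl','rb'))
ey=np.array([-.098,.995,0]);ex=np.array([.995,.098,0])
for k in (np.array([.5275,.0148,0]),np.array([.5300,.0148,0])):
 for z in(.045,.05,.055):
  pr=(proj(s,[k+x*ex+[0,0,z] for x in(0,.015,.03,.045)])-[205,220])*8
  print(k,z,pr.round(0).tolist())
w=pickle.load(open('w14.pkl','rb'))
cv2.imwrite('pics/w14c.png',np.clip(cv2.resize(w['pixels'][220:330,220:350,::-1],None,fx=6,fy=5,interpolation=cv2.INTER_CUBIC).astype(float)*2,0,255).astype(np.uint8))
s0=pickle.load(open('s8.pkl','rb'))
cv2.imwrite('pics/z8.png',cv2.resize(s0['pixels'][210:240,230:260,::-1],None,fx=18,fy=18,interpolation=cv2.INTER_CUBIC))
E
```

```text
[0.5275 0.0148 0.    ] 0.045 [[49.0, 264.0], [78.0, 236.0], [108.0, 206.0], [138.0, 176.0]]
[0.5275 0.0148 0.    ] 0.05 [[36.0, 264.0], [64.0, 235.0], [94.0, 205.0], [124.0, 175.0]]
[0.5275 0.0148 0.    ] 0.055 [[22.0, 263.0], [51.0, 234.0], [80.0, 204.0], [111.0, 174.0]]
[0.53   0.0148 0.    ] 0.045 [[54.0, 259.0], [83.0, 230.0], [112.0, 200.0], [143.0, 170.0]]
[0.53   0.0148 0.    ] 0.05 [[40.0, 258.0], [69.0, 229.0], [99.0, 199.0], [129.0, 169.0]]
[0.53   0.0148 0.    ] 0.055 [[26.0, 258.0], [55.0, 228.0], [85.0, 199.0], [115.0, 168.0]]
```

View pics/z8.png

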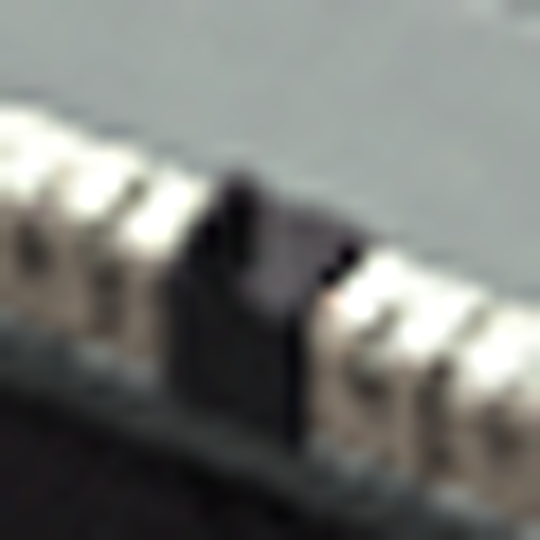

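View pics/w14c.png

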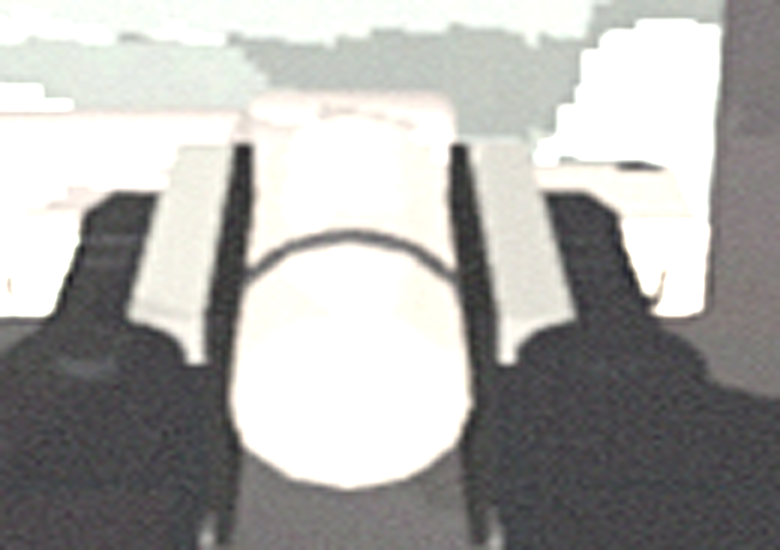

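```bash
python3 -m crank '[[0,0.008,0,0,0,0,0],[0,0.008,0,0,0,0,0],[0,0.008,0,0,0,0,0],[0,0.008,0,0,0,0,0],[0,0.008,0,0,0,0,0]]'
python3 - <<'E'
from h import *
p=shot('wrist');s=shot('scene','s15.png')
print(telemetry.get_state()['eef_pos'],telemetry.get_state()['contact_force'])
for r in finder.pinpoint('knob',p)[:1]: print(r['confidence'],atz(p,r['location'],.098))
cv2.imwrite('pics/z15.png',np.clip(cv2.resize(s['pixels'][200:290,220:350,::-1],None,fx=6,fy=6,interpolation=cv2.INTER_CUBIC).astype(float)*1.4,0,255).astype(np.uint8))
E
```

```text
time: 16.15
eef_pos: [0.5272, 0.0156, 0.0846]
tcp_rot: [-0.05, 0.999, -0.001, 0.003]
contact_force: [-1.6, -2.8, 7.0]
opening: 0.198
[0.52717169 0.01560307 0.08462935] [-1.13068715 -2.84313941  7.40074045]
```

View pics/z15.png

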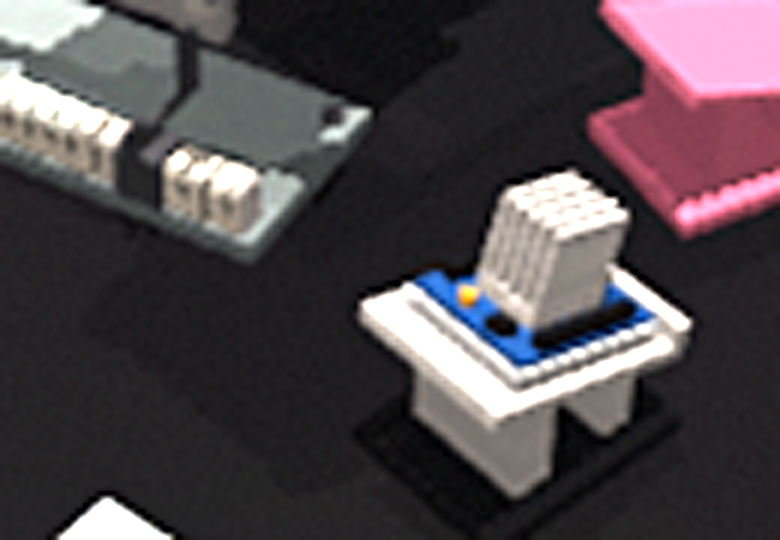

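```bash
python3 -c "
from h import *
print(ticket.sign_off())"
```

```text
the job is handed in; nothing more can be done
None
```

I set the radio module on the sloped rest and let it go. I then pressed the lock button, which freed the arm, and drew the arm out by its knob to the rider. I handed the job in still holding the knob, at about 16 s of the 54 s.

**Module:** The wrist picture after release put it within about 2 mm of the deck centre, flat and square to the slope. It looked the same in the last scene picture.

**Arm:** It is drawn out about 112 mm. The wrist pictures and the scale lines both put the rider at about 112 mm. The final pull was 2.8 N, about what the spring should give there, and the gripper was closed on the knob with 40 N.

**Disagreements:**
- **Rider position:** Before the last 1 mm nudge, the wrist camera put the rider about 1 mm further out. The scene camera put it about 2.4 mm further out. I moved between the two, so the remaining error should be 1 to 1.5 mm, against the 5 mm allowed.
- **Upward force:** The gripper still showed about 7 N of upward force, probably from the pads swinging forward as they closed on the knob.
- **Final checks:** The network did not find the knob in the last wrist picture, and the robot blocked the top camera's view of the rider. The final position therefore rests on the measured gripper position and the scene picture.

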